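# Sweep the repair scrap into the well and lock it

### The arm

A 6-joint arm with a two-finger parallel gripper is mounted at the origin on the work surface. World frame = base frame: x ahead of the robot, y to its left, z up, the work surface at z = 0. Lengths are in mm, angles in rad, forces in N, time in s.
With the tool pointing down it reaches from about 275 to 1000 mm from the base axis. Payload 8.4 kg.
Tool frame: the origin (TCP) lies on the centre line of the jaws, within the pads' length; the fingertips stand r.tip_reach ahead of it and the grasp point (between the pads) lies 11 mm behind it (r.tip_reach is the distance from the TCP to the fingertips, in mm); z points along the fingers, y is the line along which they close (so a half turn about z gives the same grasp; the last joint's range is limited). The gripper opens to 85 mm and grips with 20 to 120 N. Pads are 22 mm wide; open, the fingers measure 114 mm over their backs; the gripper's body (76 mm by 85 mm) begins 54 mm behind the grasp point. The pads swing forward as they close: fully open they stand 13 mm farther back than shut.
Start: joints at [1.32, 0.353, 1.633, -0, 1.155, -0.002], TCP at [153.899, 605.758, 239.281] pointing down, gripper open.
Joint ranges: [-2.63, 2.63], [-0.92, 2.1], [0.06, 2.66], [-1.3, 4.44], [0, 2.69], [-3.02, 3.02]. Speed limits (rad/s): [2.22, 2.22, 2.79, 3.14, 3.14, 3.14].

### API

Orientations are given as [roll, pitch, yaw] about the fixed x, y, z axes, in that order (R = Rz(yaw) Ry(pitch) Rx(roll)).
In Python, from rig import r gives the robot as it stands.
- The arm moves only by the tool carry_out, never from a script. Its argument "targets" is a list of rows, each an object with "dp": the shift along the tool's x, y, z in mm, a list of three; "yaw": the turn about the tool's z in degrees. A call has 1 to 12 rows; each row is the pose to reach, as a shift and turn from the pose commanded when the call began, along the tool's axes at that moment; what a row does not reach only later rows make up. A row lasts 1/8 s, in which the tool goes at most 62.5 mm and 10.7 degrees, less where a joint would pass 70% of its speed; a pose out of reach is approached as far as the arm can. A call with a gripper value outside its range is refused whole. "fingers" is the opening, from -1 (shut) to 1 (fully open), so that 0 is half open, set as the call begins (left out, the last holds). The fingers move at their own pace and stop on an object; "grip_force" is the grip in N (left out, the last holds). Time passes only in rows, so rows that repeat a pose let the fingers close. It gives the time, the measured TCP pose, the force, the opening and the grip force at its end, in the units of the state.
- r.sense(): the state, without advancing time (a new reading comes with each control period).
- r.grab_frame(name): name is "scene" or "top" or "wrist"; returns the picture (400x640x3 uint8, red, green, blue); there is no depth.
- r.get_calibration(name): a dict with "fx", "fy", "cx", "cy" (pixels), "rvec" (rotation vector, rad) and "tvec" (3), from world to camera coordinates, as OpenCV has them. Camera axes: x right, y down, z forward; pixel columns grow to the right and rows downward; lengths in mm; the calibration is good to about 2 mm. The wrist camera is an equidistant fisheye: a pixel r from the principal point sees the ray r / f radians off the axis. A picture is of the moment at which its call begins: read the wrist's pose just before it. get_calibration takes no time and is no camera call; for the wrist camera it gives the pose at the moment of the call.
- r.sign_off(): hands the job in; it is judged then, once.
The state is a dict: "clock": time; "qpos": joint angles; "qvel": joint speeds; "joint_efforts": joint torques, N m; "eef_pos": TCP position; "tcp_rot": TCP orientation; "contact_force": force on the tool from outside, world axes, zero at the start; "wrist_torque": the same for the moment, N m; "opening": opening from 0.0 (shut) to 1.0 (fully open); "grasp_force": force on a finger pad.
Only numpy, scipy, OpenCV 4.12 (cv2) and the standard library are available. Lean on these libraries where they do the work, as an engineer would, in place of code of your own. Each camera call takes 0.05 s, during which the arm holds its last target. There are 200 camera calls.

### The job

Clear the phone-repair bench: swing the hasp right off the scrap well's yellow lid, open the lid all the way back until it leans on its stop or nearly so, and with the green-handled pusher sweep every scrap piece on the blue mat into the well, never touching the pieces with the gripper or arm. Then stand the pusher upright in the middle of its pad, shut the lid flat, and swing the hasp back over it against its catch. Leave the cup, bottle and phone alone.

Things in the scene. Friction and masses are not known exactly. Their poses are not given: they have to be found in the camera images.
- station: Grey raised platform fixed to the table: blue mat on its left part, lidded scrap well on its right. Origin at table level below the middle of the edge where mat meets well; x away from the robot, y along the platform to the left, z up. A steel bracket at the well's far end (x -52 to -8, y -252 to -198 mm, 111 mm high) carries the hasp.
- mat_mid (a point): Middle of the blue mat's flat top, 100 mm above the table (axes as station). The solid mat runs over station y 0 to +310 mm; two side rims 14 mm high run along it, inner faces at station x -80 and +80 mm, platform's outer faces at -100 and +100. No rim at the y = +310 end nor at the well's edge.
- well_floor (a point): Middle of the scrap well's floor, 6 mm above the table (axes as station). The well lies at station y -190 to 0, x -80 to +80 mm, walls 8 mm thick, open at the top, rim level with the mat.
- lid (a joint): Yellow lid of the well, 176 x 198 x 8 mm, hinged along the well's far (+x) rim at mat level. 0 = shut flat, grows as it opens upward and back, stop at 1.75 rad (leaning a little backwards). Damped hinge: it stays where left beyond about 1.2 rad, below that it sinks shut; 2 N at the handle move it. The hasp, while over the lid, really blocks it.
- lid_handle (a point): Middle of the lid's steel bar handle: round bar 12 mm thick, 90 mm long, along station y, 40 mm out in front of the lid's front edge, so a finger fits between bar and lid. Lid shut: station x -128, y -90 mm, 105 mm above the table, free space below. Turns with the lid about lid_hinge at 216 mm radius (5 mm above the lid's underside plane); the bar can turn between fingers kept pointing down.
- lid_hinge (a point): Point on the lid's hinge line (station x +88, y -90 mm, 100 mm above the table), level with the handle's middle along y.
- hasp (a joint): Swing hasp: flat steel arm 22 x 5 mm turning on a vertical pin, 5 mm above the lid. 0 = over the lid, against the brass catch (arm points to station +y); grows counter-clockwise seen from above as it swings off the lid towards the robot; at 1.57 it points to station -x (clear of the lid beyond 1.4), stop at 1.9 rad. Stays where left; about 1 N at its knob turns it.
- hasp_knob (a point): Grip point on the hasp's upright red round knob (18 mm diameter, 42 mm tall, 83 mm from the pin); this point is 25 mm above the arm's top (143 mm above the table), 17 mm below the knob's top.
- hasp_pivot (a point): On the hasp's vertical pin axis (station x -30, y -228 mm), at the same height as hasp_knob.
- pusher_center (a point): Centre of the hand pusher, 62.5 mm above its underside. Loose upright tool, 280 g: black rubber foot 100 (its x) x 32 (its y) x 42 mm high, on it a green flat handle 38 (x) x 24 mm (y) that rises to 125 mm. Its long foot faces (normal to y) sweep. Stands by itself, starts on its pad. Hold it across the 24 mm, firmly, e.g. 28 mm above this point.
- pad_top (a point): Centre of the top of the pusher's parking pad: a black rubber rectangle with a yellow outline, 130 x 90 mm (its x and y), 4 mm thick, fixed on the table.
- cup: Mint green cup, bystander, 76 mm wide, 85 mm high, origin at its underside.
- cleaner: Blue cleaner bottle, bystander, 60 mm wide, 130 mm high, origin at its underside.
- phone: Cracked black phone lying flat, bystander, 150 x 74 x 10 mm, origin at its underside.
- scrap1_center (a point): Centre of a spent battery pack, block 60 x 40 x 18 mm (its x, y, z), 70 g, starts lying on the blue mat; may be absent.
- scrap2_center (a point): Centre of a dead camera module, metal block 60 x 36 x 22 mm (its x, y, z), 70 g, starts lying on the blue mat; may be absent.
- scrap3_center (a point): Centre of a spent battery pack, block 60 x 40 x 18 mm (its x, y, z), 70 g, starts lying on the blue mat; may be absent.
- scrap4_center (a point): Centre of a dead camera module, metal block 60 x 36 x 22 mm (its x, y, z), 70 g, starts lying on the blue mat; may be absent.
- scrap5_center (a point): Centre of a spent battery pack, block 60 x 40 x 18 mm (its x, y, z), 70 g, starts lying on the blue mat; may be absent.
- scrap6_center (a point): Centre of a dead camera module, metal block 60 x 36 x 22 mm (its x, y, z), 70 g, starts lying on the blue mat; may be absent.

How it is judged:
By the outcome, as a careful person would: the job done as asked, in the order asked, and still so for the second after the job is handed in, with the robot touching nothing.
Of scrap1, scrap2, scrap3, scrap4, scrap5, scrap6 only 3 to 5 are there at a start; the rules pass over those that are not, and their reading is None.
At some moment in a run one of scrap1, scrap2, scrap3, scrap4, scrap5, scrap6 may be knocked a few centimetres aside while the robot is not near it.
It also fails if it takes over 192 s, if anything falls off the work surface, if the arm or the gripper's body presses on something with over 40 N, if the wrist force passes 120 N, or if a joint passes its speed limit or range.

## Working session

There is one attempt and no reset: what is moved stays moved. The work goes in short steps, Python scripts to look and compute and a tool call to move; the robot and the scene stay as the last step left them, time stands still between calls to the robot, and variables do not carry over. Pictures are saved under pics/ and viewed, at most 14 in all, crops included, and the job is handed in when it is done.

Besides the shell and the picture viewer there is one more tool, called after ">>>" in YAML: its name, and indented under it one key for each argument. carry_out: Moves the arm, as the interface text tells. Its arguments: {"type":"object","properties":{"targets":{"type":"array","items":{"type":"object","properties":{"dp":{"type":"array","items":{"type":"number"}},"yaw":{"type":"number"}}}},"fingers":{"type":"number"},"grip_force":{"type":"number"}},"required":["targets"]}

```bash
mkdir -p pics; ls
python3 - <<'E'
from rig import r
import cv2
print(r.sense(), r.tip_reach)
for n in ["scene","top"]:
    cv2.imwrite(f"pics/{n}0.png", r.grab_frame(n)[:,:,::-1]); print(n,r.get_calibration(n))
E
```

```text
pics
{'clock': 0.0, 'qpos': array([ 1.31963628e+00,  3.53661149e-01,  1.63410733e+00, -1.33477335e-05,
        1.15516359e+00, -2.42187735e-03]), 'qvel': array([-0.00050376,  0.00058165,  0.00204982,  0.00195755,  0.00150293,
       -0.00032827]), 'joint_efforts': array([-9.53166455e-04, -6.05247188e+01, -3.42071378e+01,  3.01471061e-05,
        9.26936249e-03, -5.29559799e-06]), 'eef_pos': array([153.77162008, 605.33641542, 238.56500465]), 'tcp_rot': array([-3.14025321e+00,  8.96016579e-06,  2.89285989e+00]), 'contact_force': array([-0.26795117,  1.20302862, -0.76032948]), 'wrist_torque': array([-0.0544344 , -0.01857711,  0.01022927]), 'grasp_force': 0.0, 'opening': 0.9981914355561088} 8.0
scene {'fx': 450.562240738115, 'fy': 450.562240738115, 'cx': 317.4496454339911, 'cy': 200.61005888026003, 'rvec': array([ 1.83319534,  1.84476612, -0.61532169]), 'tvec': array([  47.42637287, -342.44768633, 1642.19031182])}
top {'fx': 461.27004400010355, 'fy': 461.27004400010355, 'cx': 316.6340496813539, 'cy': 192.24419819266498, 'rvec': array([ 2.16014954, -2.13705336,  0.15079044]), 'tvec': array([ -29.78284336,  540.1925305 , 1435.8148313 ])}
```

View pics/scene0.png

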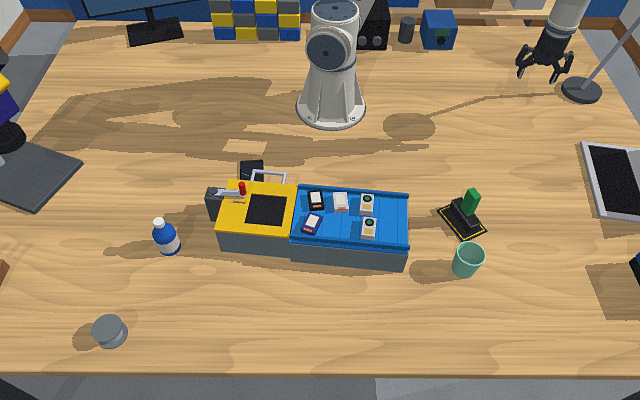

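View pics/top0.png

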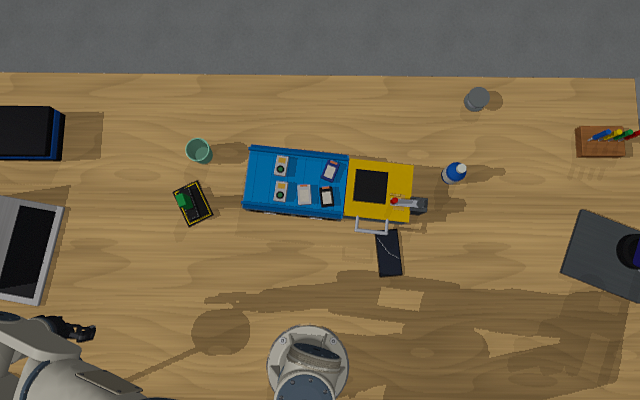

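The scene shows yellow lid with red knob hasp at top-view (395,201), handle bar near (372,227), mat (295,182) with 5 pieces, pad and pusher at (193,203), and the phone just in front of the handle at (389,253).

```bash
cat > h.py <<'E'
import numpy as np, cv2
from rig import r
def ray(n,px,cal=None):
    c=cal or r.get_calibration(n); R=cv2.Rodrigues(c["rvec"])[0]; t=np.array(c["tvec"])
    px=np.atleast_2d(np.array(px,float)); x=(px[:,0]-c["cx"])/c["fx"]; y=(px[:,1]-c["cy"])/c["fy"]
    if n=="wrist":
        a=np.hypot(x,y)+1e-12; d=np.c_[np.sin(a)*x/a,np.sin(a)*y/a,np.cos(a)]
    else: d=np.c_[x,y,np.ones(len(x))]
    return -R.T@t, d@R
def onz(n,px,z,cal=None):
    o,d=ray(n,px,cal); return o+d*((z-o[2])/d[:,2])[:,None]
def mask(img,lo,hi):
    return cv2.inRange(cv2.cvtColor(img,cv2.COLOR_RGB2HSV),lo,hi)
def blobs(m,amin=20):
    cs,_=cv2.findContours(m,cv2.RETR_EXTERNAL,cv2.CHAIN_APPROX_NONE)
    return sorted([c[:,0] for c in cs if cv2.contourArea(c)>amin],key=lambda c:-cv2.contourArea(c))
BLUE=((98,150,80),(112,255,255)); YEL=((20,150,120),(32,255,255)); RED=((0,180,100),(6,255,255)); GRN=((50,150,60),(75,255,255))
E
python3 - <<'E'
from h import *
im=r.grab_frame("top"); np.set_printoptions(precision=1,suppress=True)
def show(nm,m,z,k=2,box=(0,640,0,400)):
    q=np.zeros_like(m); q[box[2]:box[3],box[0]:box[1]]=m[box[2]:box[3],box[0]:box[1]]
    for c in blobs(q)[:k]:
        w=onz("top",c,z)[:,:2].astype(np.float32); (ctr,sz,a)=cv2.minAreaRect(w)
        print(nm,c.mean(0),np.array(ctr),np.array(sz),a,cv2.boxPoints((ctr,sz,a)).ravel())
show("mat",mask(im,*BLUE),107,1,(230,350,130,235))
show("lid",mask(im,*YEL),108,1,(340,420,140,240))
show("red",mask(im,*RED),160,1,(380,410,180,220))
show("grn",mask(im,*GRN),129,2,(160,220,170,230))
show("pad",mask(im,*YEL),4,3,(160,220,170,240))
c=cv2.resize(im[135:240,160:440],None,fx=2.85,fy=2.85,interpolation=cv2.INTER_CUBIC)
cv2.imwrite("pics/c1.png",c[:,:,::-1])
E
```

```text
mat [295.1 181.4] [565.1  43.1] [311.5 199.2] 84.35831451416016 [ 450.6 -102.1  648.9 -121.7  679.5  188.3  481.3  207.9]
lid [380.7 191.5] [ 540.7 -212.6] [199.  177.9] 84.1436538696289 [ 442.1 -302.5  619.  -320.7  639.3 -122.7  462.4 -104.6]
grn [180.5 199.5] [501.4 382.5] [37.7 22.5] 24.333295822143555 [479.6 385.  488.8 364.5 523.2 380.  513.9 400.5]
```

View pics/c1.png

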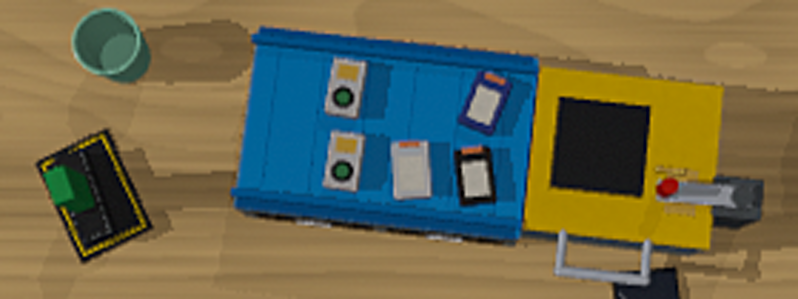

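```bash
cat >> h.py <<'E'
SO=np.array([550.,-113.]); SY=-0.1003
def w(x,y,z):  # station -> world
    c,s=np.cos(SY),np.sin(SY); return np.array([SO[0]+c*x-s*y,SO[1]+s*x+c*y,z])
def st(p):
    c,s=np.cos(SY),np.sin(SY); d=np.asarray(p)[...,:2]-SO; return np.stack([c*d[...,0]+s*d[...,1],-s*d[...,0]+c*d[...,1]],-1)
def go(p,psi=None):
    """dp and yaw (deg) from the measured pose to world TCP p, tool-x heading psi deg"""
    s=r.sense(); R=cv2.Rodrigues(np.array([0,0,s["tcp_rot"][2]]))[0]@np.diag([1,-1,-1])
    y=0 if psi is None else (np.degrees(s["tcp_rot"][2])-psi+180)%360-180
    print("dp",np.round(R.T@(np.asarray(p)-s["eef_pos"]),1),"yaw",round(y,1))
def stat():
    s=r.sense(); print("t",round(s["clock"],2),"p",s["eef_pos"].round(1),"st",st(s["eef_pos"]).round(1),"yaw",np.degrees(s["tcp_rot"]).round(1),"F",s["contact_force"].round(1),"op",round(s["opening"],3),"gf",round(s["grasp_force"],1),"q6",s["qpos"][5].round(2))
np.set_printoptions(precision=1,suppress=True)
E
python3 - <<'E'
from h import *
print("knob px",onz("top",[(394,200.6)],160),st(onz("top",[(394,200.6)],160)), w(-30,-145,160))
pad=np.array([(38,162),(108,130),(152,226),(83,263)])/2.85+[160,135]
P=onz("top",pad,4); print("pad",P,P.mean(0))
p=np.array([(346,88),(343,160),(411,169),(485,101),(475,175)])/2.85+[160,135]
print(st(onz("top",p,120)))
stat(); go(w(-30,-145,250),84.25)
E
```

```text
knob px [[ 501.  -250.3  160. ]] [[ -35.  -141.5]] [ 505.6 -254.3  160. ]
pad [[541.5 444.5   4. ]
 [579.6 366.    4. ]
 [469.3 310.7   4. ]
 [426.4 387.2   4. ]] [504.2 377.1   4. ]
[[ 38.7 201.8]
 [-38.7 195.5]
 [-40.3 122.9]
 [ 41.1  52.9]
 [-39.1  55. ]]
t 0.15 p [153.8 605.4 238.7] st [-466.1  675.1] yaw [-179.9   -0.   165.7] F [-0.4 -0.3  0.2] op 0.998 gf 0.0 q6 -0.0
dp [-552.7 -746.6  -11.3] yaw 81.5
```

>>> carry_out:
  targets:
    - {"dp": [-40,-54,-12],"yaw": 8}
    - {"dp": [-80,-108,-12],"yaw": 16}
    - {"dp": [-118,-160,-12],"yaw": 24}
    - {"dp": [-155,-209,-12],"yaw": 32}
    - {"dp": [-192,-259,-12],"yaw": 40}
    - {"dp": [-229,-309,-12],"yaw": 48}
    - {"dp": [-266,-359,-12],"yaw": 56}
    - {"dp": [-303,-409,-12],"yaw": 64}
    - {"dp": [-340,-459,-12],"yaw": 72}
    - {"dp": [-377,-509,-12],"yaw": 81.5}
    - {"dp": [-414,-559,-12],"yaw": 81.5}
    - {"dp": [-451,-609,-12],"yaw": 81.5}
  fingers: 0.2

```text
clock: 1.65
eef_pos: [438.1, -89.6, 251.4]
tcp_rot: [3.141, -0.0, 1.47]
contact_force: [1.1, 1.0, 0.0]
opening: 0.599
grasp_force: 0.0
```

Run:
```python
from h import *
stat(); go(w(-30,-145,250),84.25)
```

```text
t 1.65 p [438.1 -89.6 251.4] st [-113.7   12.1] yaw [180.   -0.   84.2] F [1.1 1.  0. ] op 0.599 gf 0.0 q6 -0.1
dp [-157.    83.8    1.4] yaw -0.0
```

>>> carry_out:
  targets:
    - {"dp": [-50,27,0]}
    - {"dp": [-100,54,0]}
    - {"dp": [-157,84,0]}
    - {"dp": [-157,84,0]}
    - {"dp": [-157,84,0]}
    - {"dp": [-157,84,0]}

```text
schema error: expected keys dp, yaw
```

Run:
```python
from h import *
stat(); c=r.get_calibration("wrist"); print(c); im=r.grab_frame("wrist"); cv2.imwrite("pics/w1.png",im[:,:,::-1])
for b in blobs(mask(im,(0,150,60),(8,255,255)),30)[:3]: print("red",b.mean(0),len(b), onz("wrist",[b.mean(0)],160,c))
import json; json.dump({k:np.array(v).tolist() for k,v in c.items()},open("cw1.json","w"))
```

```text
t 1.65 p [438.1 -89.6 251.4] st [-113.7   12.1] yaw [180.   -0.   84.2] F [1.1 1.  0. ] op 0.599 gf 0.0 q6 -0.1
{'fx': 309.70691628693146, 'fy': 309.70691628693146, 'cx': 317.702064964875, 'cy': 203.15880810378735, 'rvec': array([-2.8,  0.1,  0. ]), 'tvec': array([-445.7,  -83.2,  377. ])}
```

View pics/w1.png

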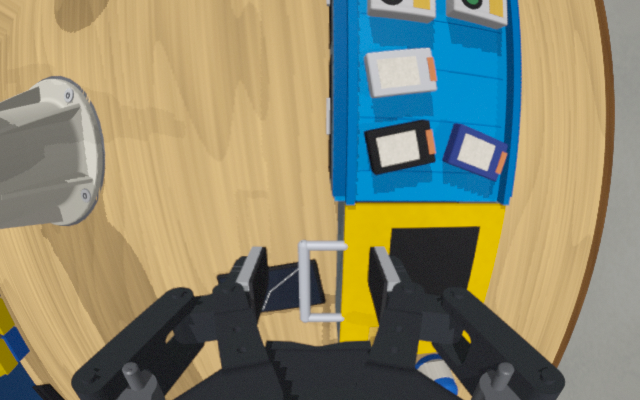

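The wrist view shows the handle bar at x≈304, rows 243–320, and the lid/mat edge at row ≈203; I'll use these to refine the station.

>>> carry_out:
  targets:
    - {"dp": [-50,27,0],"yaw": 0}
    - {"dp": [-100,54,0],"yaw": 0}
    - {"dp": [-157,84,0],"yaw": 0}
    - {"dp": [-157,84,0],"yaw": 0}
    - {"dp": [-157,84,0],"yaw": 0}
    - {"dp": [-157,84,0],"yaw": 0}

```text
clock: 2.45
eef_pos: [505.1, -250.9, 251.2]
tcp_rot: [-3.141, -0.0, 1.471]
contact_force: [0.0, 0.1, 0.2]
opening: 0.604
grasp_force: 0.0
```

Run:
```python
from h import *
import json; c=json.load(open("cw1.json")); c={k:np.array(v) if isinstance(v,list) else v for k,v in c.items()}
print("bar",st(onz("wrist",[(304,243),(304,320)],109,c)),"edge",st(onz("wrist",[(345,203),(505,203)],108,c)))
stat(); c=r.get_calibration("wrist"); im=r.grab_frame("wrist"); cv2.imwrite("pics/w2.png",im[:,:,::-1])
for b in blobs(mask(im,(0,150,60),(8,255,255)),30)[:3]: print("red",b.mean(0),len(b), st(onz("wrist",[b.mean(0)],155,c)))
```

```text
bar [[-126.6  -38.4]
 [-128.7 -133.6]] edge [[-87.5   2. ]
 [ 87.3   1.6]]
t 2.45 p [ 505.1 -250.9  251.2] st [ -30.9 -141.7] yaw [-180.    -0.    84.3] F [0.  0.1 0.2] op 0.604 gf 0.0 q6 -0.36
red [315.8 205.4] 78 [[ -31.9 -139.4]]
```

View pics/w2.png

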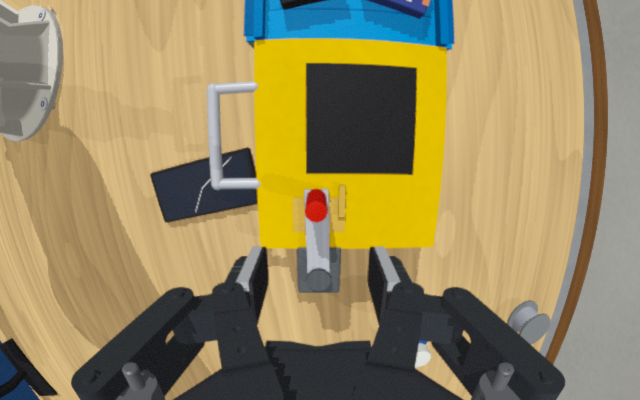

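>>> carry_out:
  targets:
    - {"dp": [0,0,50],"yaw": 0}
    - {"dp": [0,0,90],"yaw": 0}
    - {"dp": [0,0,117],"yaw": 0}
    - {"dp": [0,0,117],"yaw": 0}
    - {"dp": [0,0,117],"yaw": 0}

```text
clock: 3.12
eef_pos: [506.2, -251.8, 135.6]
tcp_rot: [3.14, 0.001, 1.471]
contact_force: [0.2, 0.4, -0.5]
opening: 0.601
grasp_force: 0.0
```

>>> carry_out:
  targets:
    - {"dp": [0,0,0],"yaw": 0}
    - {"dp": [0,0,0],"yaw": 0}
    - {"dp": [0,0,0],"yaw": 0}
    - {"dp": [0,0,0],"yaw": 0}
    - {"dp": [0,0,0],"yaw": 0}
    - {"dp": [0,0,0],"yaw": 0}
  fingers: -0.8
  grip_force: 25

```text
clock: 3.88
eef_pos: [505.8, -252.1, 135.4]
tcp_rot: [3.141, 0.0, 1.47]
contact_force: [-1.6, 1.3, 7.6]
opening: 0.202
grasp_force: 25.9
```

```bash
sed -i 's/^SO=.*; SY/SO=np.array([550.3,-110.]); SY/' h.py
python3 - <<'E'
from h import *
stat()
for a in np.linspace(0,1.75,13)[1:]: print(np.round([83*(np.cos(a)-1),-83*np.sin(a)],1), end=" ")
E
```

```text
t 3.88 p [ 505.8 -252.1  135.4] st [ -30.  -145.9] yaw [179.9   0.   84.2] F [-1.6  1.3  7.6] op 0.202 gf 25.9 q6 -0.36
[ -0.9 -12.1] [ -3.5 -23.9] [ -7.8 -35.2] [-13.7 -45.7] [-21.1 -55.3] [-29.8 -63.7] [-39.6 -70.8] [-50.4 -76.3] [-61.8 -80.2] [-73.7 -82.5] [-85.8 -83. ] [-97.8 -81.7]
```

>>> carry_out:
  targets:
    - {"dp": [-1,-12,-1],"yaw": 0}
    - {"dp": [-3.5,-24,-1],"yaw": 0}
    - {"dp": [-8,-35,-1],"yaw": 0}
    - {"dp": [-14,-46,-1],"yaw": 0}
    - {"dp": [-21,-55,-1],"yaw": 0}
    - {"dp": [-30,-64,-1],"yaw": 0}
    - {"dp": [-40,-71,-1],"yaw": 0}
    - {"dp": [-50,-76,-1],"yaw": 0}
    - {"dp": [-62,-80,-1],"yaw": 0}
    - {"dp": [-74,-82.5,-1],"yaw": 0}
    - {"dp": [-86,-83,-1],"yaw": 0}
    - {"dp": [-98,-82,-1],"yaw": 0}

```text
clock: 5.38
eef_pos: [413.9, -341.8, 135.3]
tcp_rot: [-3.141, -0.001, 1.47]
contact_force: [6.6, 3.4, 4.7]
opening: 0.202
grasp_force: 25.8
```

>>> carry_out:
  targets:
    - {"dp": [0,0,0],"yaw": 0}
    - {"dp": [0,0,0],"yaw": 0}

```text
clock: 5.62
eef_pos: [413.9, -341.9, 135.3]
tcp_rot: [3.142, 0.001, 1.47]
contact_force: [1.7, -3.1, 3.1]
opening: 0.202
grasp_force: 25.7
```

>>> carry_out:
  targets:
    - {"dp": [0,0,0],"yaw": 0}
    - {"dp": [0,0,0],"yaw": 0}
    - {"dp": [0,0,0],"yaw": 0}
    - {"dp": [0,0,-45],"yaw": 0}
    - {"dp": [0,0,-90],"yaw": 0}
    - {"dp": [0,0,-90],"yaw": 0}
    - {"dp": [0,0,-90],"yaw": 0}
  fingers: 0.2

```text
clock: 6.5
eef_pos: [413.7, -340.9, 224.7]
tcp_rot: [-3.141, -0.0, 1.471]
contact_force: [-0.0, -0.7, -0.2]
opening: 0.6
grasp_force: 0.0
```

Run:
```python
from h import *
stat(); go(w(-128,-90,160),84.25); go(w(-128,-90,96),84.25)
cv2.imwrite("pics/w3.png",r.grab_frame("wrist")[:,:,::-1])
for a in np.linspace(0,1.75,24)[1:]: print(np.round([216*(1-np.cos(a)),-216*np.sin(a)]), end=" ")
```

```text
t 6.5 p [ 413.7 -340.9  224.7] st [-112.8 -243.4] yaw [-180.    -0.    84.3] F [-0.  -0.7 -0.2] op 0.6 gf 0.0 q6 -0.59
dp [153.4 -15.2  64.7] yaw 0.0
dp [153.4 -15.2 128.7] yaw 0.0
[  1. -16.] [  2. -33.] [  6. -49.] [ 10. -65.] [ 15. -80.] [ 22. -95.] [  30. -110.] [  39. -124.] [  49. -137.] [  60. -149.] [  71. -160.] [  84. -171.] [  97. -180.] [ 111. -189.] [ 126. -196.] [ 141. -203.] [ 157. -208.] [ 173. -212.] [ 189. -214.] [ 205. -216.] [ 222. -216.] [ 238. -215.] [ 255. -213.]
```

View pics/w3.png

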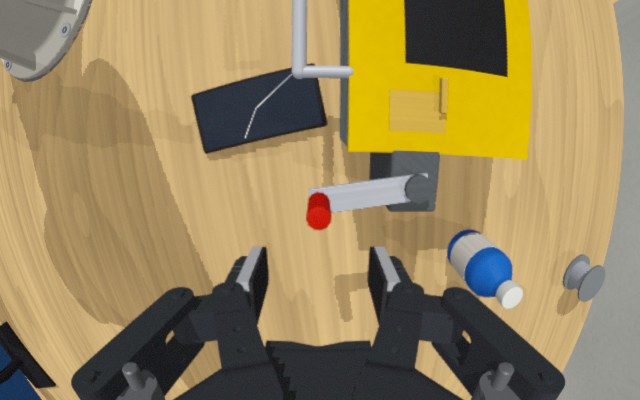

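>>> carry_out:
  targets:
    - {"dp": [55,-8,0],"yaw": 0}
    - {"dp": [110,-15,0],"yaw": 0}
    - {"dp": [153,-15,30],"yaw": 0}
    - {"dp": [153,-15,65],"yaw": 0}
    - {"dp": [153,-15,65],"yaw": 0}
    - {"dp": [153,-15,65],"yaw": 0}
    - {"dp": [153,-15,65],"yaw": 0}
  fingers: -0.25

```text
clock: 7.42
eef_pos: [415.1, -188.3, 161.2]
tcp_rot: [3.14, 0.0, 1.47]
contact_force: [-0.3, -0.9, -0.5]
opening: 0.378
grasp_force: 0.0
```

Run:
```python
from h import *
stat(); c=r.get_calibration("wrist"); im=r.grab_frame("wrist"); cv2.imwrite("pics/w4.png",im[:,:,::-1])
print(c["tvec"],c["rvec"]); go(w(-128,-90,95),84.25)
```

```text
t 7.42 p [ 415.1 -188.3  161.2] st [-126.6  -91.5] yaw [179.9   0.   84.2] F [-0.3 -0.9 -0.5] op 0.378 gf 0.0 q6 -0.33
[-433.1 -153.3  261.2] [-2.8  0.1  0. ]
dp [ 1.5 -1.3 66.2] yaw -0.1
```

View pics/w4.png

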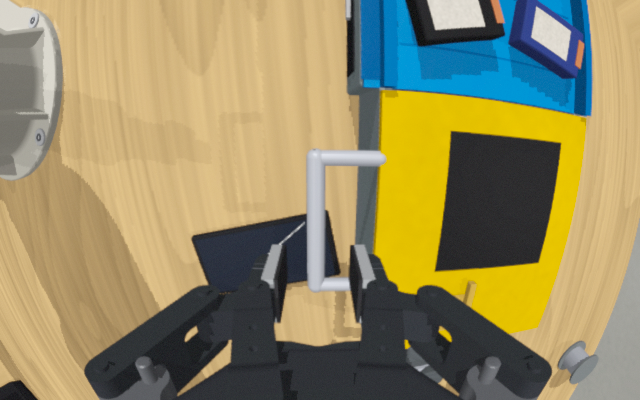

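>>> carry_out:
  targets:
    - {"dp": [1,-1,35],"yaw": 0}
    - {"dp": [1,-1,66],"yaw": 0}
    - {"dp": [1,-1,66],"yaw": 0}
    - {"dp": [1,-1,66],"yaw": 0}

```text
clock: 7.98
eef_pos: [414.4, -187.0, 95.4]
tcp_rot: [3.14, 0.0, 1.47]
contact_force: [0.6, 0.5, -0.2]
opening: 0.374
grasp_force: 0.0
```

>>> carry_out:
  targets:
    - {"dp": [0,0,0],"yaw": 0}
    - {"dp": [0,0,0],"yaw": 0}
    - {"dp": [0,0,0],"yaw": 0}
    - {"dp": [0,0,0],"yaw": 0}
    - {"dp": [0,0,0],"yaw": 0}
  fingers: -1
  grip_force: 25

```text
clock: 8.6
eef_pos: [414.0, -186.9, 95.5]
tcp_rot: [3.14, 0.001, 1.471]
contact_force: [-4.4, -1.2, 7.5]
opening: 0.129
grasp_force: 24.9
```

>>> carry_out:
  targets:
    - {"dp": [0,1,-16],"yaw": 0}
    - {"dp": [0,2,-33],"yaw": 0}
    - {"dp": [0,6,-49],"yaw": 0}
    - {"dp": [0,10,-65],"yaw": 0}
    - {"dp": [0,15,-80],"yaw": 0}
    - {"dp": [0,22,-95],"yaw": 0}
    - {"dp": [0,30,-110],"yaw": 0}
    - {"dp": [0,39,-124],"yaw": 0}
    - {"dp": [0,49,-137],"yaw": 0}
    - {"dp": [0,60,-149],"yaw": 0}
    - {"dp": [0,71,-160],"yaw": 0}
    - {"dp": [0,84,-171],"yaw": 0}

```text
clock: 10.1
eef_pos: [497.7, -195.3, 265.8]
tcp_rot: [3.141, 0.001, 1.47]
contact_force: [6.3, -4.6, -13.0]
opening: 0.125
grasp_force: 24.2
```

>>> carry_out:
  targets:
    - {"dp": [0,13,-9],"yaw": 0}
    - {"dp": [0,27,-18],"yaw": 0}
    - {"dp": [0,42,-25],"yaw": 0}
    - {"dp": [0,57,-32],"yaw": 0}
    - {"dp": [0,73,-37],"yaw": 0}
    - {"dp": [0,89,-41],"yaw": 0}
    - {"dp": [0,105,-43],"yaw": 0}
    - {"dp": [0,121,-45],"yaw": 0}
    - {"dp": [0,138,-45],"yaw": 0}
    - {"dp": [0,154,-44],"yaw": 0}
    - {"dp": [0,167,-42],"yaw": 0}
    - {"dp": [0,167,-42],"yaw": 0}

```text
clock: 11.6
eef_pos: [664.8, -212.1, 307.5]
tcp_rot: [3.14, 0.001, 1.47]
contact_force: [0.9, -6.0, 5.3]
opening: 0.131
grasp_force: 25.9
```

Run:
```python
from h import *
stat(); go(w(122,-90,313-11),84.25)
cv2.imwrite("pics/s2.png",r.grab_frame("scene")[:,:,::-1])
```

```text
t 11.6 p [ 664.8 -212.1  307.5] st [124.2 -90.1] yaw [179.9   0.   84.2] F [ 0.9 -6.   5.3] op 0.131 gf 25.9 q6 -0.21
dp [ 0.1 -2.2  5.5] yaw -0.0
```

View pics/s2.png

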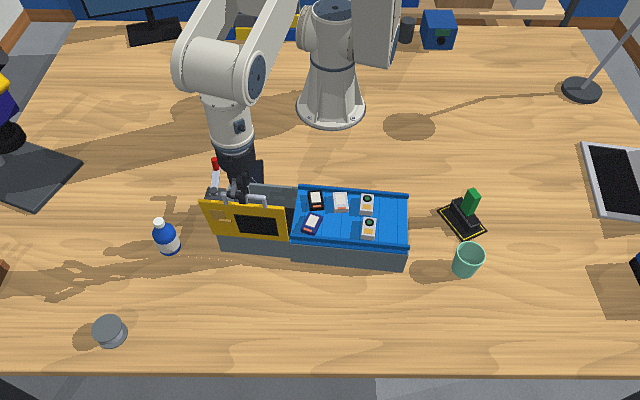

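The lid is fully back, with the bar still in the gripper.

>>> carry_out:
  targets:
    - {"dp": [0,0,0],"yaw": 0}
    - {"dp": [0,0,0],"yaw": 0}
    - {"dp": [0,0,0],"yaw": 0}
    - {"dp": [0,0,-40],"yaw": 0}
    - {"dp": [0,0,-70],"yaw": 0}
    - {"dp": [0,-40,-70],"yaw": -5}
    - {"dp": [40,-80,-70],"yaw": -15}
    - {"dp": [90,-110,-70],"yaw": -25}
    - {"dp": [140,-130,-70],"yaw": -35}
    - {"dp": [190,-140,-70],"yaw": -45}
    - {"dp": [240,-150,-60],"yaw": -55}
    - {"dp": [290,-160,-40],"yaw": -65}
  fingers: -0.25

```text
clock: 13.15
eef_pos: [533.2, 94.7, 348.0]
tcp_rot: [3.14, 0.002, 2.611]
contact_force: [0.8, -0.0, 0.5]
opening: 0.375
grasp_force: 0.0
```

Run:
```python
from h import *
stat(); go([502,380,230],204.3)
```

```text
t 13.15 p [533.2  94.7 348. ] st [-37.5 202. ] yaw [179.9   0.1 149.6] F [ 0.8 -0.   0.5] op 0.375 gf 0.0 q6 -0.87
dp [171.4 230.2 118. ] yaw -54.7
```

>>> carry_out:
  targets:
    - {"dp": [30,40,20],"yaw": -10}
    - {"dp": [60,80,40],"yaw": -20}
    - {"dp": [90,120,60],"yaw": -30}
    - {"dp": [120,160,80],"yaw": -40}
    - {"dp": [150,200,100],"yaw": -50}
    - {"dp": [171,230,118],"yaw": -54.7}
    - {"dp": [171,230,118],"yaw": -54.7}
    - {"dp": [171,230,118],"yaw": -54.7}
    - {"dp": [171,230,118],"yaw": -54.7}
  fingers: 0.3

```text
clock: 14.28
eef_pos: [504.4, 377.1, 230.1]
tcp_rot: [3.142, 0.001, -2.725]
contact_force: [-0.3, 0.1, 0.3]
opening: 0.653
grasp_force: 0.0
```

Run:
```python
from h import *
stat(); c=r.get_calibration("wrist"); im=r.grab_frame("wrist"); cv2.imwrite("pics/w5.png",im[:,:,::-1])
m=mask(im,(50,120,30),(75,255,255))
for b in blobs(m,100)[:2]:
    p=onz("wrist",b,129,c)[:,:2].astype(np.float32); q=cv2.minAreaRect(p); print(b.mean(0),q)
m=mask(im,*YEL)
b=blobs(m,30); 
if b:
    a=np.vstack([x for x in b]); p=onz("wrist",a,4,c)[:,:2]; k=np.linalg.norm(p-[504,378],axis=1)<95
    print("pad",cv2.minAreaRect(p[k].astype(np.float32)))
t=r.grab_frame("top"); print(cv2.minAreaRect(onz("top",blobs(mask(t,*GRN))[0],129)[:,:2].astype(np.float32)))
```

```text
t 14.28 p [504.4 377.1 230.1] st [-94.4 480.1] yaw [ 180.     0.1 -156.1] F [-0.3  0.1  0.3] op 0.653 gf 0.0 q6 -1.35
[326.1 196.8] ((494.50390625, 380.6053161621094), (50.12158966064453, 24.24037742614746), 23.44890785217285)
pad ((505.99871826171875, 380.43133544921875), (119.5673599243164, 79.29655456542969), 26.852397918701172)
((495.3811340332031, 375.45648193359375), (57.98091506958008, 24.794673919677734), 41.51583480834961)
```

View pics/w5.png

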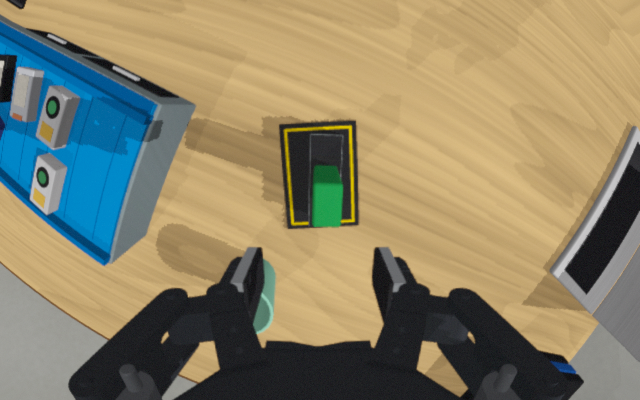

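Run:
```python
from h import *
go([502,382.3,84],204.3)
print(onz("top",[(197.5,149.7)],85))
```

```text
dp [  0.2   5.6 146.1] yaw -0.4
[[664.4 350.6  85. ]]
```

>>> carry_out:
  targets:
    - {"dp": [0,5.5,40],"yaw": -0.4}
    - {"dp": [0,5.5,80],"yaw": -0.4}
    - {"dp": [0,5.5,120],"yaw": -0.4}
    - {"dp": [0,5.5,146],"yaw": -0.4}
    - {"dp": [0,5.5,146],"yaw": -0.4}
    - {"dp": [0,5.5,146],"yaw": -0.4}

```text
clock: 15.12
eef_pos: [502.6, 383.3, 84.6]
tcp_rot: [3.141, 0.002, -2.717]
contact_force: [0.2, -0.6, -0.0]
opening: 0.652
grasp_force: 0.0
```

>>> carry_out:
  targets:
    - {"dp": [0,0,0],"yaw": 0}
    - {"dp": [0,0,0],"yaw": 0}
    - {"dp": [0,0,0],"yaw": 0}
    - {"dp": [0,0,0],"yaw": 0}
    - {"dp": [0,0,0],"yaw": 0}
    - {"dp": [0,0,0],"yaw": 0}
  fingers: -0.8
  grip_force: 80

```text
clock: 15.88
eef_pos: [502.4, 383.7, 84.8]
tcp_rot: [3.141, 0.002, -2.717]
contact_force: [-1.4, 0.3, 6.3]
opening: 0.272
grasp_force: 78.3
```

Run:
```python
from h import *
stat(); s=r.sense(); np.save("grasp.npy",np.r_[s["eef_pos"],s["tcp_rot"]])
print("pusher on pad: TCP z - 4 =",s["eef_pos"][2]-4)
go(w(-28,280,240),174.25)
```

```text
t 15.88 p [502.4 383.7  84.8] st [-97.1 486.4] yaw [ 180.     0.1 -155.7] F [-1.4  0.3  6.3] op 0.272 gf 78.3 q6 -1.35
pusher on pad: TCP z - 4 = 80.80744311007324
dp [  43.7 -213.2 -155.2] yaw 30.1
```

>>> carry_out:
  targets:
    - {"dp": [0,0,-30],"yaw": 0}
    - {"dp": [0,0,-80],"yaw": 0}
    - {"dp": [0,0,-130],"yaw": 0}
    - {"dp": [5,-30,-155],"yaw": 5}
    - {"dp": [14,-70,-155],"yaw": 10}
    - {"dp": [23,-110,-155],"yaw": 16}
    - {"dp": [32,-150,-155],"yaw": 22}
    - {"dp": [40,-190,-155],"yaw": 28}
    - {"dp": [43,-213,-155],"yaw": 30}
    - {"dp": [43,-213,-155],"yaw": 30}
    - {"dp": [43,-213,-155],"yaw": 30}

```text
clock: 17.25
eef_pos: [550.1, 171.7, 238.3]
tcp_rot: [3.141, -0.0, 3.043]
contact_force: [-0.9, -0.1, -2.9]
opening: 0.269
grasp_force: 78.3
```

Run:
```python
from h import *
stat(); go(w(-26,280,183),174.25)
cv2.imwrite("pics/w6.png",r.grab_frame("wrist")[:,:,::-1])
```

```text
t 17.25 p [550.1 171.7 238.3] st [-28.4 280.3] yaw [180.   -0.  174.4] F [-0.9 -0.1 -2.9] op 0.269 gf 78.3 q6 -1.17
dp [-2.4 -0.3 55.3] yaw 0.1
```

View pics/w6.png

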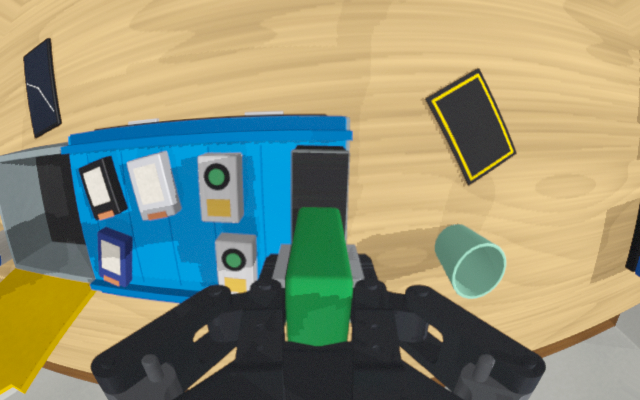

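The pusher is held at the mat's left end, clear of the rims; the camera modules are at (220,185) and (235,260).

>>> carry_out:
  targets:
    - {"dp": [-2.5,0,25],"yaw": 0}
    - {"dp": [-2.5,0,45],"yaw": 0}
    - {"dp": [-2.5,0,53],"yaw": 0}
    - {"dp": [-2.5,0,55],"yaw": 0}
    - {"dp": [-2.5,0,55],"yaw": 0}
    - {"dp": [-2.5,0,55],"yaw": 0}

```text
clock: 18.05
eef_pos: [553.3, 171.2, 184.0]
tcp_rot: [3.141, 0.001, 3.043]
contact_force: [-0.3, 0.3, -2.6]
opening: 0.274
grasp_force: 78.1
```

Run:
```python
from h import *
stat(); go(w(-26,-12,182.5),174.25)
```

```text
t 18.05 p [553.3 171.2 184. ] st [-25.2 280.1] yaw [180.    0.1 174.3] F [-0.3  0.3 -2.6] op 0.274 gf 78.1 q6 -1.17
dp [   1.3 -292.1    1.5] yaw 0.1
```

>>> carry_out:
  targets:
    - {"dp": [0,-10,1],"yaw": 0}
    - {"dp": [0,-24,1],"yaw": 0}
    - {"dp": [0,-38,1],"yaw": 0}
    - {"dp": [0,-52,1],"yaw": 0}
    - {"dp": [0,-66,1],"yaw": 0}
    - {"dp": [0,-80,1],"yaw": 0}
    - {"dp": [0,-94,1],"yaw": 0}
    - {"dp": [0,-108,1],"yaw": 0}
    - {"dp": [0,-122,1],"yaw": 0}
    - {"dp": [0,-136,1],"yaw": 0}
    - {"dp": [0,-150,1],"yaw": 0}
    - {"dp": [0,-164,1],"yaw": 0}

```text
clock: 19.55
eef_pos: [536.6, 6.9, 182.3]
tcp_rot: [3.142, 0.0, 3.043]
contact_force: [-0.2, 1.9, -3.2]
opening: 0.274
grasp_force: 78.6
```

>>> carry_out:
  targets:
    - {"dp": [0,-14,0],"yaw": 0}
    - {"dp": [0,-28,0],"yaw": 0}
    - {"dp": [0,-42,0],"yaw": 0}
    - {"dp": [0,-56,0],"yaw": 0}
    - {"dp": [0,-70,0],"yaw": 0}
    - {"dp": [0,-84,0],"yaw": 0}
    - {"dp": [0,-98,0],"yaw": 0}
    - {"dp": [0,-112,0],"yaw": 0}
    - {"dp": [0,-125,0],"yaw": 0}
    - {"dp": [0,-130,0],"yaw": 0}
    - {"dp": [0,-130,0],"yaw": 0}

```text
clock: 20.92
eef_pos: [523.9, -121.9, 182.3]
tcp_rot: [3.142, 0.0, 3.042]
contact_force: [0.1, -0.4, -3.2]
opening: 0.271
grasp_force: 78.4
```

Run:
```python
from h import *
stat(); go(w(-26,150,240),174.25)
cv2.imwrite("pics/t7.png",cv2.resize(r.grab_frame("top")[120:260,220:440],None,fx=3,fy=3)[:,:,::-1])
```

```text
t 20.93 p [ 523.9 -121.9  182.3] st [-25.1 -14.5] yaw [180.    0.  174.3] F [ 0.1 -0.4 -3.2] op 0.271 gf 78.4 q6 -1.7
dp [  0.7 164.5 -57.7] yaw 0.1
```

View pics/t7.png

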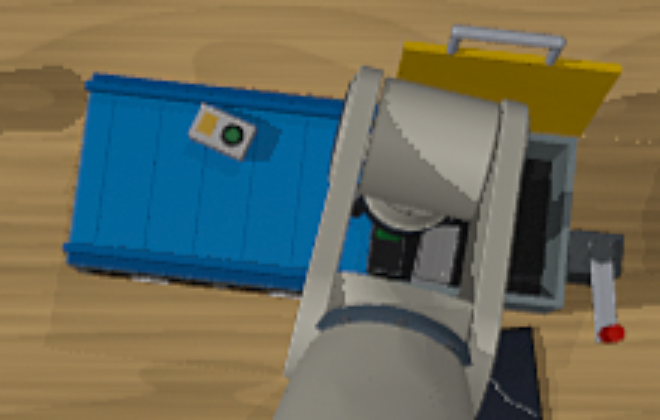

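First lane is cleared; a module remains at crop (222,130), i.e. in the far lane.

>>> carry_out:
  targets:
    - {"dp": [0,0,-30],"yaw": 0}
    - {"dp": [0,0,-58],"yaw": 0}
    - {"dp": [-6,40,-58],"yaw": 0}
    - {"dp": [-14,90,-58],"yaw": 0}
    - {"dp": [-22,140,-58],"yaw": 0}
    - {"dp": [-30,190,-58],"yaw": 0}
    - {"dp": [-40,240,-58],"yaw": 0}
    - {"dp": [-51,280,-58],"yaw": 0}
    - {"dp": [-51,292,-58],"yaw": 0}
    - {"dp": [-51,292,-58],"yaw": 0}
    - {"dp": [-51,292,-58],"yaw": 0}

```text
clock: 22.35
eef_pos: [602.9, 163.0, 240.2]
tcp_rot: [-3.141, -0.0, 3.042]
contact_force: [0.8, -0.3, -2.7]
opening: 0.272
grasp_force: 78.8
```

Run:
```python
from h import *
stat(); go(w(26,280,182.5),174.25)
cv2.imwrite("pics/w8.png",r.grab_frame("wrist")[:,:,::-1])
```

```text
t 22.35 p [602.9 163.  240.2] st [ 25.  276.9] yaw [-180.    -0.   174.3] F [ 0.8 -0.3 -2.7] op 0.272 gf 78.8 q6 -1.21
dp [-1.   3.1 57.7] yaw 0.1
```

View pics/w8.png

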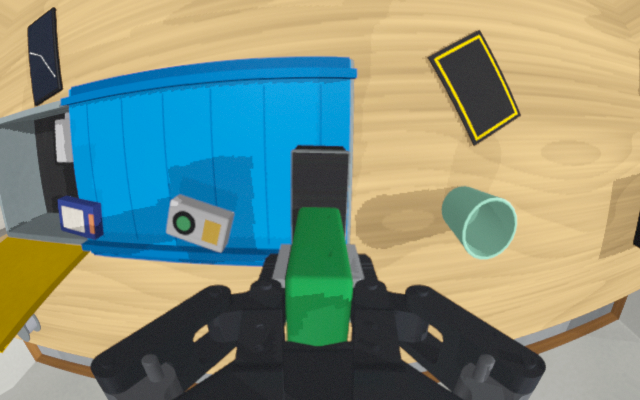

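Remaining: module at (200,222) and blue battery at the well's edge (80,217).

>>> carry_out:
  targets:
    - {"dp": [-2,3,25],"yaw": 0}
    - {"dp": [-2,3,45],"yaw": 0}
    - {"dp": [-2,3,55],"yaw": 0}
    - {"dp": [-2,3,57.5],"yaw": 0}
    - {"dp": [-2,3,57.5],"yaw": 0}
    - {"dp": [-2,-10,57.5],"yaw": 0}
    - {"dp": [-2,-24,57.5],"yaw": 0}
    - {"dp": [-2,-38,57.5],"yaw": 0}
    - {"dp": [-2,-52,57.5],"yaw": 0}
    - {"dp": [-2,-66,57.5],"yaw": 0}
    - {"dp": [-2,-80,57.5],"yaw": 0}
    - {"dp": [-2,-94,57.5],"yaw": 0}

```text
clock: 23.9
eef_pos: [596.0, 69.4, 182.8]
tcp_rot: [3.141, 0.0, 3.043]
contact_force: [-0.6, 1.3, -1.7]
opening: 0.274
grasp_force: 78.7
```

>>> carry_out:
  targets:
    - {"dp": [0,-14,0],"yaw": 0}
    - {"dp": [0,-28,0],"yaw": 0}
    - {"dp": [0,-42,0],"yaw": 0}
    - {"dp": [0,-56,0],"yaw": 0}
    - {"dp": [0,-70,0],"yaw": 0}
    - {"dp": [0,-84,0],"yaw": 0}
    - {"dp": [0,-98,0],"yaw": 0}
    - {"dp": [0,-112,0],"yaw": 0}
    - {"dp": [0,-126,0],"yaw": 0}
    - {"dp": [0,-140,0],"yaw": 0}
    - {"dp": [0,-154,0],"yaw": 0}
    - {"dp": [0,-168,0],"yaw": 0}

```text
clock: 25.4
eef_pos: [579.4, -98.0, 182.7]
tcp_rot: [-3.141, -0.0, 3.043]
contact_force: [-0.0, -0.9, -2.2]
opening: 0.273
grasp_force: 78.9
```

Run:
```python
from h import *
stat(); go(w(26,-16,182.5),174.25)
```

```text
t 25.4 p [579.4 -98.  182.7] st [27.7 14.9] yaw [-180.    -0.   174.3] F [-0.  -0.9 -2.2] op 0.273 gf 78.9 q6 -1.64
dp [  1.8 -30.9   0.2] yaw 0.1
```

Finish the push, lift, return left and look.

>>> carry_out:
  targets:
    - {"dp": [0,-14,0],"yaw": 0}
    - {"dp": [0,-28,0],"yaw": 0}
    - {"dp": [0,-33,0],"yaw": 0}
    - {"dp": [0,-33,0],"yaw": 0}
    - {"dp": [0,-33,-30],"yaw": 0}
    - {"dp": [0,-33,-60],"yaw": 0}
    - {"dp": [20,20,-65],"yaw": 0}
    - {"dp": [30,75,-65],"yaw": 0}
    - {"dp": [40,130,-65],"yaw": 0}
    - {"dp": [50,185,-65],"yaw": 0}
    - {"dp": [55,240,-65],"yaw": 0}
    - {"dp": [55,280,-65],"yaw": 0}

```text
clock: 26.9
eef_pos: [551.8, 190.0, 247.9]
tcp_rot: [3.141, 0.0, 3.045]
contact_force: [0.3, 0.4, -3.5]
opening: 0.268
grasp_force: 79.3
```

Run:
```python
from h import *
stat()
t=r.grab_frame("top"); wi=r.grab_frame("wrist"); c=r.get_calibration("wrist")
a=cv2.resize(t[130:240,235:425],None,fx=3.1,fy=3.1); b=cv2.resize(wi[:300],(480,225))
o=np.zeros((a.shape[0]+225,a.shape[1],3),np.uint8); o[:a.shape[0]]=a; o[a.shape[0]:,:480]=b
cv2.imwrite("pics/c9.png",o[:,:,::-1])
P=[x for x in blobs(mask(wi,*YEL),30)]; a=np.vstack(P); p=onz("wrist",a,4,c)[:,:2]; k=np.linalg.norm(p-[504,378],axis=1)<95
print("pad",cv2.minAreaRect(p[k].astype(np.float32)))
```

```text
t 26.9 p [551.8 190.  247.9] st [-28.6 298.6] yaw [180.    0.  174.4] F [ 0.3  0.4 -3.5] op 0.268 gf 79.3 q6 -1.15
pad ((505.7064208984375, 377.0211181640625), (120.20503234863281, 80.4335708618164), 26.86422348022461)
```

View pics/c9.png

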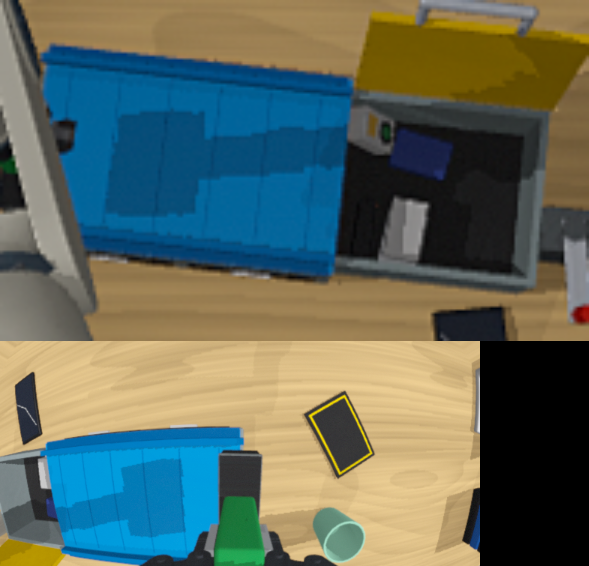

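Mat is empty; white and blue batteries and a module visibly in the well. Now park the pusher.

Run:
```python
from h import *
go([506.6,378.6,230],205.8); print(r.sense()["eef_pos"])
```

```text
dp [ 63.3 182.1  17.8] yaw -31.2
[552.4 191.4 247.8]
```

>>> carry_out:
  targets:
    - {"dp": [8,30,0],"yaw": -4}
    - {"dp": [20,65,5],"yaw": -10}
    - {"dp": [32,100,10],"yaw": -16}
    - {"dp": [44,135,14],"yaw": -22}
    - {"dp": [56,165,18],"yaw": -28}
    - {"dp": [63,182,18],"yaw": -31}
    - {"dp": [63,182,18],"yaw": -31}
    - {"dp": [63,182,80],"yaw": -31}
    - {"dp": [63,182,120],"yaw": -31}
    - {"dp": [63,182,120],"yaw": -31}
    - {"dp": [63,182,120],"yaw": -31}

```text
clock: 28.38
eef_pos: [508.9, 374.5, 129.6]
tcp_rot: [3.141, 0.002, -2.7]
contact_force: [0.2, -0.5, -1.9]
opening: 0.276
grasp_force: 79.4
```

Run:
```python
from h import *
stat(); go([506.6,378.6,85],205.8)
```

```text
t 28.38 p [508.9 374.5 129.6] st [-89.7 477.9] yaw [ 180.     0.1 -154.7] F [ 0.2 -0.5 -1.9] op 0.276 gf 79.4 q6 -1.38
dp [ 0.3  4.7 44.6] yaw -0.5
```

>>> carry_out:
  targets:
    - {"dp": [0,4.5,20],"yaw": -0.5}
    - {"dp": [0,4.5,35],"yaw": -0.5}
    - {"dp": [0,4.5,42],"yaw": -0.5}
    - {"dp": [0,4.5,44.5],"yaw": -0.5}
    - {"dp": [0,4.5,44.5],"yaw": -0.5}
    - {"dp": [0,4.5,44.5],"yaw": -0.5}

```text
clock: 29.12
eef_pos: [505.1, 378.3, 84.9]
tcp_rot: [-3.142, -0.001, -2.69]
contact_force: [-8.4, -4.9, 18.6]
opening: 0.27
grasp_force: 82.1
```

>>> carry_out:
  targets:
    - {"dp": [0,0,0],"yaw": 0}
    - {"dp": [0,0,0],"yaw": 0}
    - {"dp": [0,0,0],"yaw": 0}
    - {"dp": [0,0,0],"yaw": 0}
    - {"dp": [0,0,0],"yaw": 0}
    - {"dp": [0,0,-40],"yaw": 0}
    - {"dp": [0,0,-90],"yaw": 0}
    - {"dp": [0,0,-140],"yaw": 0}
    - {"dp": [0,0,-150],"yaw": 0}
    - {"dp": [0,0,-150],"yaw": 0}
  fingers: 0.2

```text
clock: 30.38
eef_pos: [505.8, 378.6, 233.6]
tcp_rot: [3.141, 0.001, -2.69]
contact_force: [-0.2, 0.6, -1.2]
opening: 0.598
grasp_force: 0.0
```

Run:
```python
from h import *
stat(); c=r.get_calibration("wrist"); wi=r.grab_frame("wrist"); cv2.imwrite("pics/w10.png",wi[:,:,::-1])
b=blobs(mask(wi,(50,120,30),(75,255,255)),100)[0]; print(cv2.minAreaRect(onz("wrist",b,129,c)[:,:2].astype(np.float32)))
P=[x for x in blobs(mask(wi,*YEL),30)]; a=np.vstack(P); p=onz("wrist",a,4,c)[:,:2]; k=np.linalg.norm(p-[504,378],axis=1)<95
print("pad",cv2.minAreaRect(p[k].astype(np.float32)))
go(w(-60,-60,370),84.25)
```

```text
t 30.38 p [505.8 378.6 233.6] st [-93.2 481.7] yaw [ 180.     0.1 -154.2] F [-0.2  0.6 -1.2] op 0.598 gf 0.0 q6 -1.38
((497.7347106933594, 375.2127685546875), (49.91858673095703, 23.791231155395508), 25.029582977294922)
pad ((505.615478515625, 380.1676025390625), (118.72583770751953, 79.60052490234375), 26.910444259643555)
dp [ 254.9 -478.6 -137.7] yaw 121.6
```

View pics/w10.png

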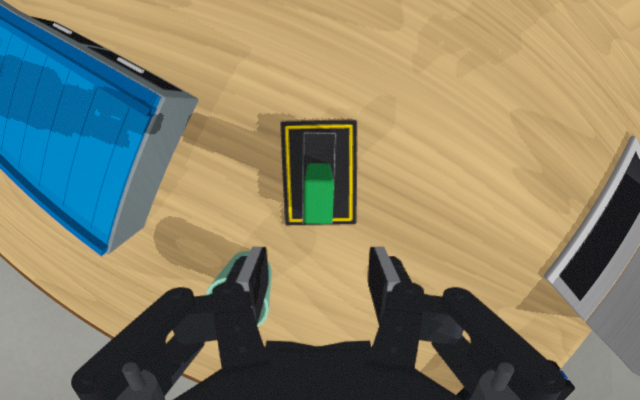

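Run:
```python
from h import *
go(w(125,-90,390),84.25)
```

```text
dp [ 113.  -601.1 -157.7] yaw 121.6
```

>>> carry_out:
  targets:
    - {"dp": [0,0,-55],"yaw": 5}
    - {"dp": [0,-20,-110],"yaw": 15}
    - {"dp": [10,-60,-157],"yaw": 25}
    - {"dp": [20,-110,-157],"yaw": 35}
    - {"dp": [30,-165,-157],"yaw": 45}
    - {"dp": [40,-220,-157],"yaw": 55}
    - {"dp": [50,-275,-157],"yaw": 65}
    - {"dp": [60,-330,-157],"yaw": 75}
    - {"dp": [71,-385,-157],"yaw": 85}
    - {"dp": [82,-440,-157],"yaw": 95}
    - {"dp": [92,-495,-157],"yaw": 105}
    - {"dp": [103,-550,-157],"yaw": 115}
  fingers: -0.1

```text
clock: 31.92
eef_pos: [652.7, -163.1, 387.6]
tcp_rot: [-3.138, -0.001, 1.58]
contact_force: [0.7, -0.2, 0.2]
opening: 0.45
grasp_force: 0.0
```

Run:
```python
from h import *
stat(); go(w(125,-90,390),84.25)
```

```text
t 31.93 p [ 652.7 -163.1  387.6] st [107.2 -42.6] yaw [-179.8   -0.1   90.5] F [ 0.7 -0.2  0.2] op 0.45 gf 0.0 q6 -0.26
dp [-49.1  12.5  -2.4] yaw 6.3
```

>>> carry_out:
  targets:
    - {"dp": [-49,12.5,0],"yaw": 6.3}
    - {"dp": [-49,12.5,0],"yaw": 6.3}
    - {"dp": [-49,12.5,0],"yaw": 6.3}
    - {"dp": [-49,12.5,0],"yaw": 6.3}
    - {"dp": [-49,12.5,0],"yaw": 6.3}

```text
clock: 32.55
eef_pos: [666.0, -209.0, 390.4]
tcp_rot: [3.142, -0.0, 1.477]
contact_force: [0.7, -0.1, -0.7]
opening: 0.445
grasp_force: 0.0
```

Run:
```python
from h import *
stat(); c=r.get_calibration("wrist"); wi=r.grab_frame("wrist"); t=r.grab_frame("top")
# bar: bright grey, low saturation, in wrist and top view
for n,im,cc,box in (("wrist",wi,c,(270,380,120,330)),("top",t,None,(360,420,125,150))):
    m=np.zeros(im.shape[:2],np.uint8); x0,x1,y0,y1=box; m[y0:y1,x0:x1]=mask(im,(0,0,120),(180,45,255))[y0:y1,x0:x1]
    for b in blobs(m,15)[:4]:
        q=cv2.minAreaRect(b); print(n,np.round(q[0]),np.round(q[1]),round(q[2]),"st@316",st(onz(n,[q[0]],316,cc)))
go(w(125,-90,306),84.25)
```

```text
t 32.55 p [ 666.  -209.   390.4] st [125.  -86.9] yaw [180.   -0.   84.6] F [ 0.7 -0.1 -0.7] op 0.445 gf 0.0 q6 -0.21
wrist [315. 215.] [135.  20.] 89 st@316 [[123.3 -85.3]]
wrist [281. 180.] [119.  22.] 90 st@316 [[100.  -59.2]]
wrist [372. 265.] [45. 13.] 77 st@316 [[ 167.1 -125.9]]
wrist [296. 322.] [13. 19.] 90 st@316 [[ 108.1 -181.6]]
top [372. 138.] [18. 30.] 32 st@316 [[101.7 -47.6]]
top [396. 144.] [10. 37.] 90 st@316 [[  92.7 -111.2]]
dp [-2.7 -0.1 84.6] yaw 0.4
```

>>> carry_out:
  targets:
    - {"dp": [-3,-1,35],"yaw": 0.4}
    - {"dp": [-3,-1,65],"yaw": 0.4}
    - {"dp": [-3,-1,84],"yaw": 0.4}
    - {"dp": [-3,-1,84],"yaw": 0.4}
    - {"dp": [-3,-1,84],"yaw": 0.4}

```text
clock: 33.28
eef_pos: [665.4, -213.2, 307.7]
tcp_rot: [3.14, 0.0, 1.469]
contact_force: [0.6, -0.4, 0.7]
opening: 0.451
grasp_force: 0.0
```

>>> carry_out:
  targets:
    - {"dp": [0,0,0],"yaw": 0}
    - {"dp": [0,0,0],"yaw": 0}
    - {"dp": [0,0,0],"yaw": 0}
    - {"dp": [0,0,0],"yaw": 0}
    - {"dp": [0,0,0],"yaw": 0}
  fingers: -1
  grip_force: 25

```text
clock: 33.9
eef_pos: [665.3, -213.3, 307.5]
tcp_rot: [3.139, 0.0, 1.469]
contact_force: [-0.3, -0.1, 5.2]
opening: 0.128
grasp_force: 25.4
```

Run:
```python
from h import *
stat(); s=r.sense(); x=st(s["eef_pos"])[0]; a0=np.arccos((88-x)/216); print(a0)
P=[(216*(np.cos(a0)-np.cos(a)),216*(np.sin(a0)-np.sin(a))) for a in np.linspace(a0,0,25)[1:]]
print(np.round(P[:12]).tolist()); print(np.round(np.array(P[12:])-P[11]).tolist())
```

```text
t 33.9 p [ 665.3 -213.3  307.5] st [124.8 -91.2] yaw [179.9   0.   84.1] F [-0.3 -0.1  5.2] op 0.128 gf 25.4 q6 -0.21
1.7420365933161028
[[-16.0, -2.0], [-31.0, -3.0], [-47.0, -3.0], [-62.0, -2.0], [-78.0, 1.0], [-93.0, 4.0], [-108.0, 9.0], [-123.0, 15.0], [-137.0, 21.0], [-151.0, 29.0], [-164.0, 38.0], [-176.0, 48.0]]
[[-12.0, 11.0], [-22.0, 22.0], [-32.0, 34.0], [-41.0, 47.0], [-50.0, 60.0], [-57.0, 74.0], [-63.0, 89.0], [-68.0, 103.0], [-72.0, 119.0], [-75.0, 134.0], [-76.0, 150.0], [-77.0, 165.0]]
```

>>> carry_out:
  targets:
    - {"dp": [0,-16,-2],"yaw": 0}
    - {"dp": [0,-31,-3],"yaw": 0}
    - {"dp": [0,-47,-3],"yaw": 0}
    - {"dp": [0,-62,-2],"yaw": 0}
    - {"dp": [0,-78,1],"yaw": 0}
    - {"dp": [0,-93,4],"yaw": 0}
    - {"dp": [0,-108,9],"yaw": 0}
    - {"dp": [0,-123,15],"yaw": 0}
    - {"dp": [0,-137,21],"yaw": 0}
    - {"dp": [0,-151,29],"yaw": 0}
    - {"dp": [0,-164,38],"yaw": 0}
    - {"dp": [0,-176,48],"yaw": 0}

```text
clock: 35.4
eef_pos: [488.6, -195.0, 257.8]
tcp_rot: [-3.141, -0.0, 1.469]
contact_force: [1.7, 0.5, -1.3]
opening: 0.131
grasp_force: 25.2
```

>>> carry_out:
  targets:
    - {"dp": [0,-12,11],"yaw": 0}
    - {"dp": [0,-22,22],"yaw": 0}
    - {"dp": [0,-32,34],"yaw": 0}
    - {"dp": [0,-41,47],"yaw": 0}
    - {"dp": [0,-50,60],"yaw": 0}
    - {"dp": [0,-57,74],"yaw": 0}
    - {"dp": [0,-63,89],"yaw": 0}
    - {"dp": [0,-68,103],"yaw": 0}
    - {"dp": [0,-72,119],"yaw": 0}
    - {"dp": [0,-75,134],"yaw": 0}
    - {"dp": [0,-76,150],"yaw": 0}
    - {"dp": [0,-77,160],"yaw": 0}

```text
clock: 36.9
eef_pos: [414.0, -187.6, 98.3]
tcp_rot: [3.14, 0.0, 1.469]
contact_force: [-5.5, 3.4, 44.9]
opening: 0.124
grasp_force: 29.6
```

Run:
```python
from h import *
stat(); go(w(-128,-90,95),84.25)
```

```text
t 36.9 p [ 414.  -187.6   98.3] st [-127.9  -90.9] yaw [179.9   0.   84.1] F [-5.5  3.4 44.9] op 0.124 gf 29.6 q6 -0.33
dp [ 0.9 -0.1  3.3] yaw -0.1
```

>>> carry_out:
  targets:
    - {"dp": [0,0,-2],"yaw": 0}
    - {"dp": [0,0,-2],"yaw": 0}
    - {"dp": [0,0,-2],"yaw": 0}
    - {"dp": [0,0,-2],"yaw": 0}
    - {"dp": [0,0,-45],"yaw": 0}
    - {"dp": [0,0,-100],"yaw": 0}
    - {"dp": [0,0,-130],"yaw": 0}
    - {"dp": [0,0,-130],"yaw": 0}
  fingers: -0.25

```text
clock: 37.9
eef_pos: [414.4, -187.9, 230.6]
tcp_rot: [3.137, 0.002, 1.469]
contact_force: [0.0, 0.8, 0.2]
opening: 0.374
grasp_force: 0.0
```

Run:
```python
from h import *
stat(); im=r.grab_frame("top")
m=mask(im,*YEL); q=np.zeros_like(m); q[140:240,340:425]=m[140:240,340:425]
print("lid",cv2.minAreaRect(onz("top",blobs(q)[0],108)[:,:2].astype(np.float32)))
c=r.get_calibration("wrist"); wi=r.grab_frame("wrist")
for b in blobs(mask(wi,(0,150,60),(8,255,255)),30)[:3]: print("red",b.mean(0), st(onz("wrist",[b.mean(0)],150,c)))
go(w(-128,-243,225),84.25); go(w(-128,-243,136),84.25)
```

```text
t 37.9 p [ 414.4 -187.9  230.6] st [-127.4  -91.1] yaw [179.7   0.1  84.1] F [0.  0.8 0.2] op 0.374 gf 0.0 q6 -0.33
lid ((541.230712890625, -212.68325805664062), (198.9962921142578, 177.5369110107422), 84.16825103759766)
red [332.6 340.5] [[-114.8 -210.5]]
dp [-152.5    1.5    2.9] yaw -0.1
dp [-152.5    1.5   91.9] yaw -0.1
```

Lid is flat (same outline as at the start). Now the hasp knob, where I left it: station (-112.8, -243.4).

>>> carry_out:
  targets:
    - {"dp": [-50,8,0],"yaw": 0}
    - {"dp": [-100,16,0],"yaw": 0}
    - {"dp": [-152.5,16.5,0],"yaw": 0}
    - {"dp": [-152.5,16.5,0],"yaw": 0}
    - {"dp": [-152.5,16.5,0],"yaw": 0}
    - {"dp": [-152.5,16.5,45],"yaw": 0}
    - {"dp": [-152.5,16.5,80],"yaw": 0}
    - {"dp": [-152.5,16.5,95],"yaw": 0}
    - {"dp": [-152.5,16.5,95],"yaw": 0}
    - {"dp": [-152.5,16.5,95],"yaw": 0}
  fingers: 0.2

```text
clock: 39.25
eef_pos: [414.7, -340.9, 134.5]
tcp_rot: [3.14, 0.001, 1.469]
contact_force: [-0.1, 0.2, 0.1]
opening: 0.597
grasp_force: 0.0
```

>>> carry_out:
  targets:
    - {"dp": [0,0,0],"yaw": 0}
    - {"dp": [0,0,0],"yaw": 0}
    - {"dp": [0,0,0],"yaw": 0}
    - {"dp": [0,0,0],"yaw": 0}
    - {"dp": [0,0,0],"yaw": 0}
    - {"dp": [0,0,0],"yaw": 0}
  fingers: -0.8
  grip_force: 25

```text
clock: 40.0
eef_pos: [414.1, -341.0, 134.1]
tcp_rot: [3.141, 0.001, 1.469]
contact_force: [-2.5, -0.0, 7.5]
opening: 0.203
grasp_force: 25.8
```

Run:
```python
from h import *
stat()
a0=1.75
P=[(83*(np.cos(a)-np.cos(a0)),83*(np.sin(a0)-np.sin(a))) for a in np.linspace(a0,0,13)[1:]]
print(np.round(P).tolist())
```

```text
t 40.0 p [ 414.1 -341.   134.1] st [-112.4 -243.5] yaw [180.    0.   84.1] F [-2.5 -0.   7.5] op 0.203 gf 25.8 q6 -0.59
[[12.0, -1.0], [24.0, -1.0], [36.0, 1.0], [47.0, 5.0], [58.0, 11.0], [68.0, 18.0], [77.0, 26.0], [84.0, 36.0], [90.0, 47.0], [94.0, 58.0], [97.0, 70.0], [98.0, 82.0]]
```

>>> carry_out:
  targets:
    - {"dp": [12,-1,0],"yaw": 0}
    - {"dp": [24,-1,0],"yaw": 0}
    - {"dp": [36,1,0],"yaw": 0}
    - {"dp": [47,5,0],"yaw": 0}
    - {"dp": [58,11,0],"yaw": 0}
    - {"dp": [68,18,0],"yaw": 0}
    - {"dp": [77,26,0],"yaw": 0}
    - {"dp": [84,36,0],"yaw": 0}
    - {"dp": [90,47,0],"yaw": 0}
    - {"dp": [94,58,0],"yaw": 0}
    - {"dp": [97,70,0],"yaw": 0}
    - {"dp": [98,82,0],"yaw": 0}

```text
clock: 41.5
eef_pos: [504.3, -249.1, 132.7]
tcp_rot: [-3.138, -0.003, 1.469]
contact_force: [-4.7, 7.6, 3.1]
opening: 0.203
grasp_force: 26.8
```

>>> carry_out:
  targets:
    - {"dp": [0,1,0],"yaw": 0}
    - {"dp": [0,2,0],"yaw": 0}
    - {"dp": [0,2,0],"yaw": 0}

```text
clock: 41.88
eef_pos: [506.1, -249.4, 132.7]
tcp_rot: [-3.138, -0.003, 1.469]
contact_force: [-2.3, 7.5, 4.2]
opening: 0.202
grasp_force: 26.9
```

>>> carry_out:
  targets:
    - {"dp": [-2,1,0],"yaw": 0}
    - {"dp": [-2,2,0],"yaw": 0}
    - {"dp": [-2,3,0],"yaw": 0}
    - {"dp": [-2,3,0],"yaw": 0}

```text
clock: 42.38
eef_pos: [506.4, -249.5, 132.5]
tcp_rot: [-3.133, -0.007, 1.468]
contact_force: [-11.3, 18.2, 15.0]
opening: 0.204
grasp_force: 28.5
```

It's against the catch. Release and retreat.

>>> carry_out:
  targets:
    - {"dp": [2,-1,0],"yaw": 0}
    - {"dp": [2,-1,0],"yaw": 0}
    - {"dp": [2,-1,0],"yaw": 0}
    - {"dp": [2,-1,0],"yaw": 0}
    - {"dp": [2,-1,-40],"yaw": 0}
    - {"dp": [2,-1,-90],"yaw": 0}
    - {"dp": [2,-1,-115],"yaw": 0}
    - {"dp": [2,-1,-115],"yaw": 0}
  fingers: 0.2

```text
clock: 43.38
eef_pos: [510.6, -252.6, 250.5]
tcp_rot: [3.138, 0.002, 1.468]
contact_force: [-0.8, 0.5, 1.0]
opening: 0.596
grasp_force: 0.0
```

Run:
```python
from h import *
stat(); c=r.get_calibration("wrist"); wi=r.grab_frame("wrist")
for b in blobs(mask(wi,(0,150,60),(8,255,255)),30)[:3]: print("red",b.mean(0), st(onz("wrist",[b.mean(0)],155,c)))
im=wi[60:270,250:460]; o=cv2.imread("pics/w2.png")[:,:,::-1]
for b in blobs(mask(o,(0,150,60),(8,255,255)),30)[:1]: print("before",b.mean(0))
def arm(I): # grey arm pixels below the knob
    m=np.zeros(I.shape[:2],np.uint8); m[222:262,290:350]=mask(I,(0,0,90),(180,50,255))[222:262,290:350]; return [np.round(cv2.minAreaRect(b),1) if 0 else cv2.minAreaRect(b) for b in blobs(m,60)[:2]]
print(arm(o)); print(arm(wi))
```

```text
t 43.38 p [ 510.6 -252.6  250.5] st [ -25.2 -145.9] yaw [179.8   0.1  84.1] F [-0.8  0.5  1. ] op 0.596 gf 0.0 q6 -0.36
red [311.3 204.2] [[ -29.2 -142.5]]
before [315.8 205.4]
[((313.5, 241.5), (39.0, 33.0), 90.0)]
[((307.5, 241.5), (39.0, 33.0), 90.0)]
```

Run:
```python
from h import *
im=r.grab_frame("top"); c=r.get_calibration("top")
P=np.array([w(x,y,100) for x,y in ((-74,6),(74,6),(74,304),(-74,304))]); px=cv2.projectPoints(P,c["rvec"],c["tvec"],np.array([[c["fx"],0,c["cx"]],[0,c["fy"],c["cy"]],[0,0,1]]),None)[0][:,0]
m=np.zeros(im.shape[:2],np.uint8); cv2.fillConvexPoly(m,px.astype(np.int32),255)
nb=cv2.bitwise_and(m,cv2.bitwise_not(mask(im,(95,120,30),(115,255,255)))); print("mat px",(m>0).sum(),"non-blue",(nb>0).sum(),[b.mean(0) for b in blobs(nb,5)])
b=blobs(mask(im,*GRN))[0]; print("pusher",cv2.minAreaRect(onz("top",b,129)[:,:2].astype(np.float32)))
```

```text
mat px 4788 non-blue 25 []
pusher ((504.6610107421875, 377.703857421875), (38.93385696411133, 22.99541473388672), 24.182077407836914)
```

Mat is clear, the pusher is upright on its pad, and the lid and hasp are shut.

```bash
python3 -c "
from rig import r
print(r.sign_off())"
```

```text
the job is handed in; nothing more can be done
None
```

The job is handed in: the mat is clear, the pusher stands upright in the middle of its pad, the lid is shut flat and the hasp is against its catch. Of the five pieces, I saw three in the well, and the other two (a black battery pack and a camera module) are gone from the mat but I never saw them inside it.

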